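# Set up the drilling template on the sloped stand

## Robot

A 6-joint arm with a two-finger parallel gripper is mounted at the origin on the work surface. World frame = base frame: x ahead of the robot, y to its left, z up, the work surface at z = 0. Lengths are in m, angles in degrees, forces in N, time in s.
With the tool pointing down it reaches from about 0.4 to 0.825 m from the base axis. Payload 7 kg.
Tool frame: the origin (TCP) lies midway between the tips of the shut fingers; the grasp point (between the pads) lies 19 mm behind it; z points along the fingers, y is the line along which they close (so a half turn about z gives the same grasp; the last joint's range is limited). The gripper opens to 88 mm and grips with 3 to 60 N. Pads are 19 mm wide; open, the fingers measure 130 mm over their backs; the gripper's body (78 mm by 193 mm) begins 47 mm behind the grasp point.
Start: joints at [-47.378, 20.546, 0.682, 0, -70.136, -16.507], TCP at [0.297, -0.606, 0.227] pointing down, gripper open.
Joint ranges: [-176.03, 176.03], [-82.01, 121.73], [-58.28, 71.71], [-173.87, 95.51], [-174.79, -0.11], [-173.66, 173.66]. Speed limits (degrees/s): [136.94, 136.94, 172.46, 180, 180, 180].

## Interface

Orientations are given as [roll, pitch, yaw] about the fixed x, y, z axes, in that order (R = Rz(yaw) Ry(pitch) Rx(roll)).
In Python, from plant import ctrl, viewer, close_job gives the robot as it stands. The module is installed in compiled form; this text tells all that it offers.
- The arm moves only by the tool step_arm, never from a script. Its argument "moves" is a list that holds one entry, the list of rows, each a list of 5 numbers: the shift along the world's x, y, z in cm, then the turn about the world's z in rad, then the finger opening in cm, from 0 to 8.76. In form: [[[tx, ty, tz, twist, grip], ...]]. A call has 1 to 10 rows; each row shifts and turns the commanded pose from where the row before left it; what a row does not reach is not made up. A row lasts 1/10 s, in which the tool goes at most 50 mm and 8.59 degrees, less where a joint would pass 70% of its speed; a pose out of reach is approached as far as the arm can. A call with a gripper value outside its range is refused whole. The fingers move at their own pace and stop on an object; the grip force is fixed at half the most. Time passes only in rows, so rows that do not move let the fingers close. It gives the time, the measured TCP pose, the force, the opening and the grip force at its end, in the units of the state.
- ctrl.get_obs(): the state, without advancing time (a new reading comes with each control period).
- viewer.snapshot(name): name is "scene" or "top" or "wrist"; returns (picture, depth): 480x640x3 uint8, blue, green, red; 480x640 float32, m along the optical axis (not along the pixel's ray), 0 where there is no reading.
- viewer.camera_info(name): a dict with "camera_matrix" (3x3 intrinsics, pixels), "eye" and "orientation" of the camera in the world. Camera axes: x right, y down, z forward; pixel columns grow to the right and rows downward; lengths in m; the calibration is good to about 2 mm. A picture is of the moment at which its call begins: read the wrist's pose just before it. camera_info takes no time and is no camera call; for the wrist camera it gives the pose at the moment of the call.
- close_job(): hands the job in; it is judged then, once.
The state is a dict: "clock": time; "joint_pos": joint angles; "qvel": joint speeds; "tau": joint torques, N m; "tool_pos": TCP position; "orientation": TCP orientation; "force": force on the tool from outside, world axes, zero at the start; "moment": the same for the moment, N m; "opening": finger opening in m; "gripper_force": force on a finger pad.
Only numpy, scipy, OpenCV 4.12 (cv2) and the standard library are available. Lean on these libraries where they do the work, as an engineer would, in place of code of your own. Each camera call takes 0.05 s, during which the arm holds its last target. There are 200 camera calls.

## Task

Get the green bracket ready for drilling: pick up the aluminium template by its red rib and lower it onto both pins of the sloped stand until it lies flush on the bracket, its large bush hole over the white punch mark, and let go. Then slide the brass guide bush along the blue mat, without lifting it, until it is at least 20 mm clear of all the steel bushes, and only then pick it up and put it fully home in the template's bush hole, square to the slope. Drop neither part, leave the steel bushes and everything else on the bench where they are, and let go of everything at the end.

Things in the scene. Friction and masses are not known exactly. Their poses are not given: they have to be found in the camera images.
- template: Loose aluminium drilling template, flat on the bench mid-way at the start, +x away from the robot within 25 degrees. Plate 120 (x) by 160 (y) by 6 mm; origin: centre of its underside, z out of its top. Pin holes 13 mm wide at x = +22, y = +62 and -62 mm; bush hole 32.5 mm wide at x = -32, y = 0. 0.3 to 0.5 kg. Mounted with +x up the slope.
- rib (a point): Middle of the top edge of the template's red upright grip rib, at template x = +22, y = 0, z = 51 mm. The rib is 14 mm thick (along template x), 70 mm long (along y) and reaches from 6 to 51 mm above the underside.
- hole_left (a point): Centre of the template's pin hole at +y, at the underside.
- hole_right (a point): Centre of the template's pin hole at -y, at the underside.
- bush_hole (a point): Centre of the template's 32.5 mm bush hole, at the underside. A dark collar 44 mm across and 10 mm high rings it on the plate's top, so the hole is 16 mm deep in all.
- face: Fixed sloped drilling stand, left or right of the template, turned up to 15 degrees: the top surface of its green bracket, 124 (x) by 170 (y) mm, sloped 28 degrees. Origin: centre of that surface, 66 mm above the bench; x up the slope (away from the robot), y left along it, z out of the surface. The mounted template's frame coincides with this one.
- pin_left (a point): Foot, on the green surface, of the steel pin at face x = +22, y = +62 mm. Both pins are 10 mm in diameter, stand square to the slope, 18 mm straight plus an 8 mm tapered tip (26 mm in all).
- pin_right (a point): Foot of the like pin at face x = +22, y = -62 mm.
- punch_mark (a point): Punch mark on the green surface, a black dot in a 12 mm white spot, at face x = -32, y = 0 mm: where the bush hole, and in it the brass bush, must be.
- mat: Fixed blue mat, 190 (x) by 200 (y) by 3 mm; origin: centre of its underside; +x away from the robot within 25 degrees; on the other side of the template from the stand. Bushes in mm: steel b at x 20, y 0; brass and steel a at x 20, y +30 and -30 or the other way round; steel c at x 50, y 0. The mat is free towards -x and outward in y.
- brass_bush: Brass guide bush to be used, a yellow metal cylinder 30 mm in diameter and 46 mm tall with a dark bore mark on top (solid), standing on the mat touching a steel bush. Origin: centre of its underside (3 mm above the bench at the start), z up. 0.15 kg.
- steel_a: A plain steel guide bush, a solid-looking grey cylinder 30 mm in diameter and 46 mm tall with a dark bore mark on top, standing on the mat. One of the three that must stay put. Origin: centre of its underside, z up. 0.15 kg.
- steel_b: A plain steel guide bush, a solid-looking grey cylinder 30 mm in diameter and 46 mm tall with a dark bore mark on top, standing on the mat. One of the three that must stay put. Origin: centre of its underside, z up. 0.15 kg.
- steel_c: A plain steel guide bush, a solid-looking grey cylinder 30 mm in diameter and 46 mm tall with a dark bore mark on top, standing on the mat. One of the three that must stay put. Origin: centre of its underside, z up. 0.15 kg.
- screwdriver: Bystander: yellow-handled screwdriver lying beyond the template near the back of the bench.
- paint_tin: Bystander: standing paint tin with a yellow band, 70 mm in diameter and 100 mm tall, near the back of the bench. Origin: centre of its underside.
- screw_jar: Bystander: standing glass jar with a steel cap, 66 mm in diameter and 80 mm tall, beyond the template. Origin: centre of its underside.
- wrench: Bystander: steel wrench lying flat near the robot, to the right.
There are look-alikes about, which are no part of the job. What is shaped like the template but brown is not meant.

How it is judged:
By the outcome, as a careful person would: the job done as asked, in the order asked, and still so for the second after the job is handed in, with the robot touching nothing.
It also fails if it takes over 72 s, if anything falls off the work surface, if the arm or the gripper's body presses on something with over 40 N, if the wrist force passes 120 N, or if a joint passes its speed limit or range.

## Working session

There is one attempt and no reset: what is moved stays moved. The work goes in short steps, Python scripts to look and compute and a tool call to move; the robot and the scene stay as the last step left them, time stands still between calls to the robot, and variables do not carry over. Pictures are saved under pics/ and viewed, at most 10 in all, crops included, and the job is handed in when it is done.

Besides the shell and the picture viewer there is one more tool, called after ">>>" as name([rows], argument=value, ...), one row to a line, values as JSON. step_arm: Moves the arm, as the interface text tells. Its arguments: {"type":"object","properties":{"moves":{"type":"array","items":{"type":"array","items":{"type":"array","items":{"type":"number"}}}}},"required":["moves"]}

```bash
mkdir -p pics
cat > h.py <<'E'
import numpy as np, cv2
from scipy.spatial.transform import Rotation as Ro
from plant import ctrl, viewer, close_job
def shot(name, fn=None):
    info=viewer.camera_info(name); im,d=viewer.snapshot(name); 
    if fn: cv2.imwrite('pics/'+fn,im); np.savez('pics/'+fn[:-4],im=im,d=d,K=info['camera_matrix'],e=info['eye'],o=np.array(info['orientation']))
    return im,d,info
def cloud(d,info):
    K=np.array(info['camera_matrix']); o=np.array(info['orientation'],float)
    R=o if o.shape==(3,3) else Ro.from_euler('xyz',o,degrees=True).as_matrix()
    v,u=np.indices(d.shape); P=np.stack([(u-K[0,2])/K[0,0]*d,(v-K[1,2])/K[1,1]*d,d],-1)
    return P@R.T+np.array(info['eye'])
E
python3 - <<'E'
from h import *
im,d,i=shot('top','top1.png'); print(i); P=cloud(d,i)
for v in range(40,480,80): print([tuple(P[v,u].round(3)) for u in range(40,640,140)])
im,d,i=shot('scene','scene1.png'); print(i)
print(ctrl.get_obs())
E
```

```text
{'camera_matrix': array([[446.11612079,   0.        , 319.96632102],
       [  0.        , 446.11612079, 236.93412907],
       [  0.        ,   0.        ,   1.        ]]), 'eye': array([0.3560205 , 0.01516947, 1.00766657]), 'orientation': array([-169.28179936,   -2.01717487,  -90.96257255])}
[(np.float64(1.509), np.float64(1.086), np.float64(-0.68)), (np.float64(1.51), np.float64(0.517), np.float64(-0.675)), (np.float64(1.512), np.float64(-0.064), np.float64(-0.673)), (np.float64(1.504), np.float64(-0.65), np.float64(-0.655)), (np.float64(1.504), np.float64(-1.247), np.float64(-0.648))]
[(np.float64(0.786), np.float64(0.572), np.float64(0.101)), (np.float64(0.811), np.float64(0.293), np.float64(0.049)), (np.float64(0.834), np.float64(-0.028), np.float64(0.002)), (np.float64(0.805), np.float64(-0.348), np.float64(0.062)), (np.float64(0.833), np.float64(-0.721), np.float64(0.003))]
[(np.float64(0.603), np.float64(0.54), np.float64(0.127)), (np.float64(0.636), np.float64(0.298), np.float64(0.003)), (np.float64(0.634), np.float64(-0.025), np.float64(0.001)), (np.float64(0.608), np.float
[... 1254 characters left out ...]
91943203,  147.14213327])}
{'clock': 0.1, 'joint_pos': array([-4.73773513e+01,  2.05892757e+01,  6.41573359e-01, -1.85972622e-02,
       -7.01348414e+01, -1.65062429e+01]), 'qvel': array([-0.07650526, -0.17390361,  0.13597806,  0.07080839, -0.19169832,
        0.09239457]), 'tau': array([-1.94712506e-03, -5.84162593e+01,  2.93751472e+01,  7.01549113e+00,
        1.01362600e-02, -6.80524795e-05]), 'tool_pos': array([ 0.29693267, -0.60572423,  0.22571108]), 'orientation': array([ 1.79915890e+02, -6.69147828e-03, -1.53889921e+02]), 'force': array([0.59725351, 1.08971372, 0.12539453]), 'moment': array([-0.0512832 , -0.05560466, -0.06865725]), 'gripper_force': 0.0, 'opening': 0.08729239629994129}
```

View pics/top1.png

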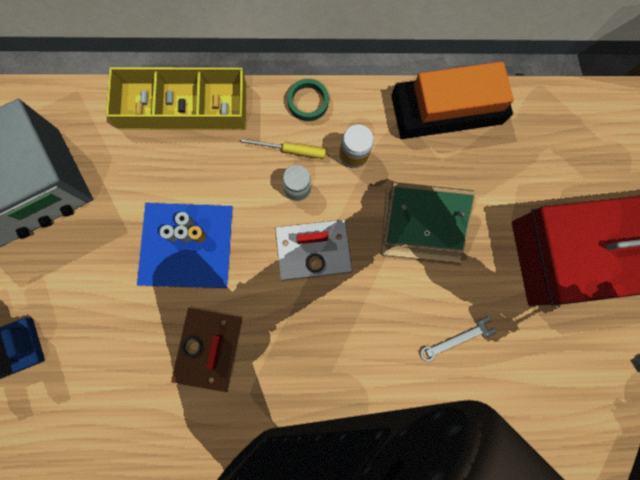

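View pics/scene1.png

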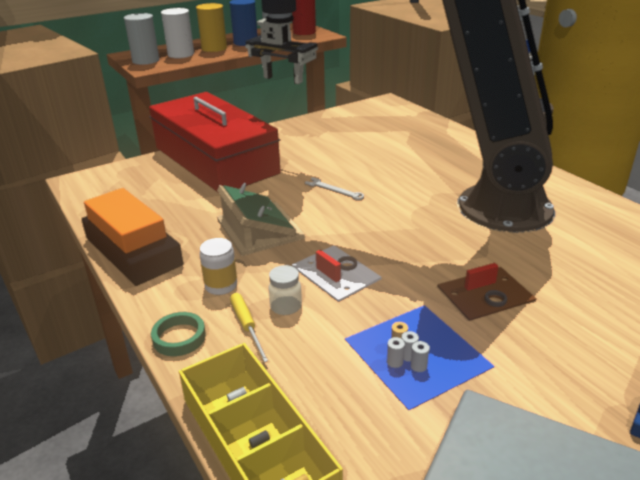

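Run:
```python
from h import *
z=np.load('pics/top1.npz'); im,d=z['im'],z['d']; P=cloud(d,dict(camera_matrix=z['K'],eye=z['e'],orientation=z['o']))
hsv=cv2.cvtColor(im,cv2.COLOR_BGR2HSV).astype(int); H,S,V=hsv[...,0],hsv[...,1],hsv[...,2]
def box(m,u0,u1,v0,v1): k=np.zeros_like(m); k[v0:v1,u0:u1]=m[v0:v1,u0:u1]; return k
def rect(m,nm):
    p=P[m]; r=cv2.minAreaRect(p[:,:2].astype(np.float32)*1000); print(nm,len(p),'med',np.median(p,0).round(4),'rect',np.round(r[0],1),np.round(r[1],1),round(r[2],1))
red=box(((H<8)|(H>172))&(S>150)&(V>60),285,340,225,250)&(P[...,2]>.035); rect(red,'rib')
rect(box((S<60)&(V>60),272,355,215,285)&(P[...,2]<.012)&(P[...,2]>.002)|red,'plate')
rect(box((H>100)&(H<130)&(S>120),125,245,195,295),'mat')
for nm,b in dict(a=(159,174,224,239),b=(174,188,225,240),c=(174,190,210,224),brass=(190,206,224,243)).items():
    m=box(P[...,2]>.043,*b); rect(m,nm)
g=box((H>50)&(H<90)&(S>60)&(P[...,2]>.03)&(P[...,2]<.1),375,485,180,262)
rect(g,'green'); p=P[g]; c=p.mean(0); 
for _ in range(3):
    u,s,vt=np.linalg.svd(p-c,full_matrices=False); n=vt[2]*np.sign(vt[2][2]); k=abs((p-c)@n)<.004; p=p[k]; c=p.mean(0)
print('n',n,np.degrees(np.arccos(n[2])),'yaw',np.degrees(np.arctan2(-n[1],-n[0])),c,len(p))
```

```text
rib 207 med [ 0.5384 -0.0042  0.0509] rect [539.2  -4.2] [12.6 67. ] 5.3
plate 3162 med [ 0.5196 -0.0025  0.0065] rect [517.6  -6.9] [121.8 161.5] 6.1
mat 6385 med [0.5182 0.2786 0.0034] rect [510.  190.5] [412.3 218.7] 76.6
a 152 med [0.5531 0.3116 0.0495] rect [554.  311.5] [28.3 28.3] 45.4
b 154 med [0.5521 0.2813 0.0493] rect [552.6 281. ] [28.  28.9] 87.8
c 146 med [0.582  0.2803 0.0494] rect [583.6 279.9] [26.4 28.6] 7.1
brass 136 med [0.5505 0.2497 0.0489] rect [463.7 135. ] [320.9  28.8] 53.2
green 4115 med [ 0.5735 -0.2605  0.0666] rect [ 572.  -261.2] [172.3 109.3] 83.3
n [-0.46884298  0.05340146  0.88166578] 28.156037215128105 yaw -6.498014883843408 [ 0.57330184 -0.26029969  0.06660841] 4033
```

>>> step_arm([
  [[1.8,4.5,0,-0.03,8.7],[1.8,4.5,0,-0.03,8.7],[1.8,4.5,0,-0.03,8.7],[1.8,4.5,0,-0.03,8.7],[1.8,4.5,0,-0.03,8.7],[1.8,4.5,0,-0.03,8.7],[1.8,4.5,0,-0.03,8.7],[1.8,4.5,0,-0.03,8.7],[1.8,4.5,0,-0.03,8.7],[1.8,4.5,0,-0.03,8.7]],
])

```text
clock: 1.1
tool_pos: [0.4772, -0.1541, 0.2266]
orientation: [180.0, 0.0, -171.1]
force: [1.4, -0.8, 0.7]
opening: 0.0869
gripper_force: 0.0
```

>>> step_arm([
  [[1.5,4.5,0,-0.03,8.7],[1.5,4.5,0,-0.02,8.7],[1.5,4.5,0,0,8.7],[1.0,1.2,0,0,8.7],[0,0,0,0,8.7]],
])

```text
clock: 1.6
tool_pos: [0.5328, -0.0072, 0.226]
orientation: [-180.0, -0.0, -173.8]
force: [-0.3, -0.9, 0.3]
opening: 0.087
gripper_force: 0.0
```

Run:
```python
from h import *
o=ctrl.get_obs(); print(o['clock'],o['tool_pos'],o['orientation'],o['joint_pos'])
im,d,i=shot('wrist','w1.png'); print(i); P=cloud(d,i)
```

```text
1.6 [ 0.53283607 -0.00718087  0.22597563] [-1.79990389e+02 -4.82580033e-02 -1.73770162e+02] [ 2.03218123e+01  7.19674261e+00 -1.72196336e+01 -2.66561687e-03
 -6.56327696e+01 -1.04090869e+02]
{'camera_matrix': array([[375.34689765,   0.        , 322.06847336],
       [  0.        , 375.34689765, 240.42306826],
       [  0.        ,   0.        ,   1.        ]]), 'eye': array([ 0.45833919, -0.01427047,  0.38410816]), 'orientation': array([1.64011739e+02, 1.98144923e-02, 9.62520277e+01])}
```

View pics/w1.png

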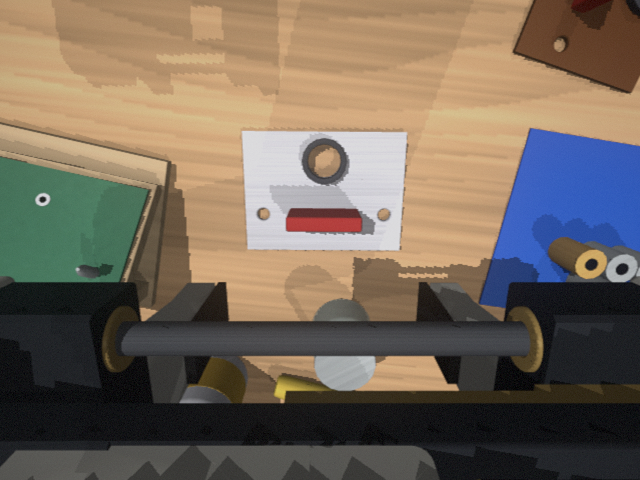

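Run:
```python
from h import *
z=np.load('pics/w1.npz'); im,d=z['im'],z['d']; P=cloud(d,dict(camera_matrix=z['K'],eye=z['e'],orientation=z['o']))
hsv=cv2.cvtColor(im,cv2.COLOR_BGR2HSV).astype(int); H,S,V=hsv[...,0],hsv[...,1],hsv[...,2]
def box(m,u0,u1,v0,v1): k=np.zeros_like(m); k[v0:v1,u0:u1]=m[v0:v1,u0:u1]; return k
def rect(m,nm):
    p=P[m]; r=cv2.minAreaRect(p[:,:2].astype(np.float32)*1000); print(nm,len(p),'med',np.median(p,0).round(4),'rect',np.round(r[0],1),np.round(r[1],1),round(r[2],1))
Z=P[...,2]
rect(box((Z>.045)&(Z<.055),275,375,200,240),'ribtop')
rect(box((Z>.0035)&(Z<.009)&(S<70),230,420,125,255),'plate')
rect(box((Z>.012)&(Z<.019),290,360,130,190),'collar')
for nm,b in dict(brass=(572,606,248,280),b=(606,640,250,288)).items(): rect(box((Z>.045)&(Z<.056),*b),nm)
# punch mark
m=box((S<60)&(V>120),30,55,190,210); print('punch',m.sum(),P[m].mean(0))
g=box((H>50)&(H<90)&(S>60)&(Z>.02)&(Z<.1),0,150,160,270);p=P[g];c=p.mean(0)
for _ in range(3):
    u,s,vt=np.linalg.svd(p-c,full_matrices=False); n=vt[2]*np.sign(vt[2][2]); k=abs((p-c)@n)<.004; p=p[k]; c=p.mean(0)
print('n',n,np.degrees(np.arccos(n[2])),'yaw',np.degrees(np.arctan2(-n[1],-n[0])),c,len(p))
```

```text
ribtop 1206 med [ 0.5371 -0.0044  0.0508] rect [537.9  -3.9] [14.4 69.8] 5.6
plate 15158 med [ 0.5112 -0.0055  0.006 ] rect [516.4  -6.1] [120.4 160.3] 5.8
collar 738 med [ 0.4837 -0.0097  0.0157] rect [484.3  -9.4] [43.  42.9] 83.5
brass 798 med [0.5489 0.25   0.0489] rect [550.8 251.3] [33.  29.1] 22.5
b 806 med [0.5496 0.2807 0.0489] rect [549.7 282.8] [29.  33.5] 17.1
punch 140 [ 0.54213184 -0.2567152   0.05133384]
n [-0.46667454  0.05398689  0.88277986] 28.02046341788995 yaw -6.5988862361880205 [ 0.55664284 -0.23417743  0.05717423] 12999
```

>>> step_arm([
  [[0.5,0.3,-4,-0.008,8.7],[0,0,-4,0,8.7],[0,0,-4,0,8.7],[0,0,-3,0,8.7],[0,0,-2,0,8.7],[0,0,-1.5,0,8.7],[0,0,-1,0,8.7],[0,0,0,0,8.7]],
])

```text
clock: 2.45
tool_pos: [0.5359, -0.0074, 0.0305]
orientation: [-180.0, -0.1, -174.5]
force: [-0.6, -0.5, 0.5]
opening: 0.0872
gripper_force: 0.0
```

>>> step_arm([
  [[0,0,0,0,6.5],[0,0,0,0,6.5],[0,0,0,0,6.5],[0,0,0,0,6.5],[0,0,0,0,6.5]],
])

```text
clock: 2.95
tool_pos: [0.5377, -0.0059, 0.0325]
orientation: [180.0, 0.1, -174.4]
force: [-2.5, 0.0, 5.9]
opening: 0.0696
gripper_force: 30.0
```

>>> step_arm([
  [[0,0,1,0,6.0],[0,0,2,0,6.0],[0,0,3,0,6.0],[0,0,3,0,6.0],[0,0,3,0,6.0],[0,0,3,0,6.0],[0,0,0,0,6.0]],
])

```text
clock: 3.65
tool_pos: [0.5391, -0.0057, 0.1862]
orientation: [180.0, 0.4, -174.4]
force: [0.3, 0.5, -3.1]
opening: 0.0694
gripper_force: 30.0
```

Run:
```python
from h import *
shot('scene','scene2.png'); shot('wrist','w2.png')
a=cv2.imread('pics/scene2.png')[100:400,150:550]; b=cv2.resize(cv2.imread('pics/w2.png'),(400,300)); cv2.imwrite('pics/c2.png',np.hstack([a,b]))
```

```text
(no output)
```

View pics/c2.png

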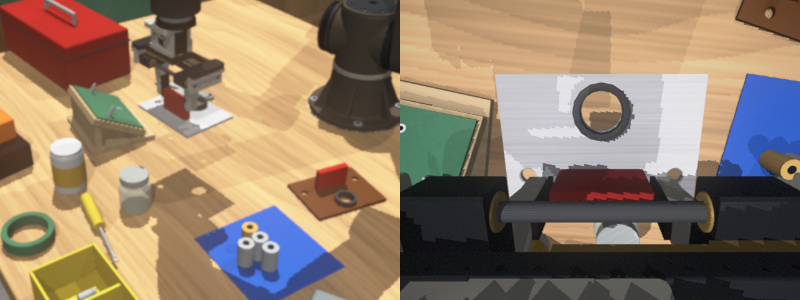

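```bash
cat >> h.py <<'E'
def plane(p,tol=.003):
    c=p.mean(0)
    for _ in range(5):
        n=np.linalg.svd(p-c,full_matrices=False)[2][2]; n=n*np.sign(n[2]); k=abs((p-c)@n)<tol; p=p[k]; c=p.mean(0)
    return n,c,p
def platefit(f):
    z=np.load(f); im,d=z['im'],z['d']; P=cloud(d,dict(camera_matrix=z['K'],eye=z['e'],orientation=z['o']))
    S=cv2.cvtColor(im,cv2.COLOR_BGR2HSV)[...,1]
    m=np.zeros(S.shape,bool); m[90:300,140:500]=True; m&=(S<70)&(P[...,2]>.03)&(np.linalg.norm(P-P[200,320],axis=2)<.2)
    return plane(P[m]),P,im
E
python3 - <<'E'
from h import *
(n,c,p),P,im=platefit('pics/w2.npz'); print(n,c,len(p),'tilt',np.degrees(np.arccos(n[2])),'az',np.degrees(np.arctan2(-n[1],-n[0])))
hs=cv2.cvtColor(im,cv2.COLOR_BGR2HSV)
z=P[140:170,250:400,2]; print(c, P[130:140,300:310].mean((0,1)))
E
```

```text
[-0.00608174 -0.00100943  0.999981  ] [ 0.49579984 -0.00851808  0.15690132] 44584 tilt 0.3532272599529149 az 9.423854438681776
[ 0.49579984 -0.00851808  0.15690132] [ 0.46479636 -0.02008076  0.16051203]
```

>>> step_arm([
  [[0.2,-2,0,-0.02,6.0],[0.2,-4,0,-0.03,6.0],[0.2,-4.5,0,-0.04,6.0],[0.2,-4.5,0,-0.04,6.0],[0.2,-4.5,0,-0.04,6.0],[0.2,-4,0,-0.03,6.0],[0.2,-1.7,0,-0.01,6.0],[0,0,-1,0,6.0],[0,0,0,0,6.0]],
])

```text
clock: 4.65
tool_pos: [0.5492, -0.2575, 0.1685]
orientation: [179.9, -0.3, 173.5]
force: [-0.1, -0.5, -4.2]
opening: 0.0699
gripper_force: 30.0
```

Run:
```python
from h import *
z=np.load('pics/top1.npz'); im,d=z['im'],z['d']; P=cloud(d,dict(camera_matrix=z['K'],eye=z['e'],orientation=z['o']))
S=cv2.cvtColor(im,cv2.COLOR_BGR2HSV)[...,1]
m=np.zeros(S.shape,bool); m[226:240,420:434]=True; m&=(S<90); print('punch top',m.sum(),P[m].mean(0))
z=np.load('pics/w1.npz'); P=cloud(z['d'],dict(camera_matrix=z['K'],eye=z['e'],orientation=z['o']))
n=np.array([-.4677,.0537,.8823]); c=np.array([.571,-.2605,.066]); ex=np.array([.877,-.1007,.4695]); ey=np.cross(n,ex)
for nm in ('top1','scene2'):
    z=np.load(f'pics/{nm}.npz'); P=cloud(z['d'],dict(camera_matrix=z['K'],eye=z['e'],orientation=z['o']))
    q=P-c; h=q@n; m=(h>.010)&(h<.03)&(abs(q@ex-.022)<.02)&(abs(abs(q@ey)-.062)<.015)
    for s in(1,-1):
        k=m&((q@ey)*s>0); print(nm,k.sum(),(q[k]@np.stack([ex,ey,n],1)).mean(0))
shot('wrist','w3.png'); shot('scene','scene3.png')
(n,c,p),P,im=platefit('pics/w3.npz'); print(n,c,len(p)); o=ctrl.get_obs(); print(o['tool_pos'],o['orientation'],o['joint_pos'])
```

```text
punch top 40 [ 0.54341326 -0.25732407  0.05119663]
top1 21 [0.02490982 0.06444694 0.01923961]
top1 20 [ 0.02488256 -0.05876946  0.02024294]
scene2 26 [0.02425346 0.06442909 0.01762812]
scene2 21 [ 0.02487249 -0.05891048  0.0179117 ]
[ 0.00609651 -0.00119762  0.9999807 ] [ 0.505407   -0.25215086  0.14195649] 42607
[ 0.55037296 -0.25704507  0.17043196] [ 1.79976764e+02 -1.39291109e-01  1.73617701e+02] [-6.64298798e+00  1.66986760e+01 -1.25453505e+01 -2.58683580e-02
 -6.08953713e+01 -8.97267295e+01]
```

>>> step_arm([
  [[0.3,-0.1,-1.5,0,6.0],[0,0,-1.2,0,6.0],[0,0,-0.4,0,6.0],[0,0,-0.2,0,6.0],[0,0,-0.2,0,6.0],[0,0,0,0,6.0]],
])

```text
clock: 5.35
tool_pos: [0.5542, -0.2591, 0.1366]
orientation: [-180.0, 0.0, 173.6]
force: [-0.8, 0.3, -3.4]
opening: 0.0695
gripper_force: 30.0
```

>>> step_arm([
  [[0,0,-0.2,0,6.0],[0,0,0,0,6.0]],
])

```text
clock: 5.55
tool_pos: [0.5541, -0.2591, 0.1346]
orientation: [180.0, 0.0, 173.6]
force: [0.2, -0.2, -2.8]
opening: 0.0699
gripper_force: 30.0
```

>>> step_arm([
  [[0,0,-0.2,0,6.0],[-0.25,0.03,-0.2,0,6.0],[-0.25,0.03,-0.2,0,6.0],[0,0,0,0,6.0]],
])

```text
clock: 5.95
tool_pos: [0.55, -0.2587, 0.1294]
orientation: [-180.0, 0.2, 173.6]
force: [3.2, -0.8, 1.6]
opening: 0.0695
gripper_force: 30.0
```

>>> step_arm([
  [[-0.22,0.03,-0.2,0,6.0],[-0.22,0.03,-0.2,0,6.0],[0,0,0,0,6.0]],
])

```text
clock: 6.25
tool_pos: [0.5441, -0.258, 0.1245]
orientation: [-180.0, -0.0, 173.6]
force: [0.2, -0.7, 4.1]
opening: 0.0695
gripper_force: 30.0
```

Run:
```python
from h import *
shot('wrist','w4.png')
(n,c,p),P,im=platefit('pics/w4.npz'); print(n,c,len(p)); o=ctrl.get_obs(); print(o['tool_pos'],o['force'])
```

```text
[-0.29624836  0.03417439  0.95449936] [ 0.50776144 -0.2527621   0.08775105] 5641
[ 0.54414683 -0.25798626  0.12450784] [ 0.30862394 -1.15181772  3.49950013]
```

>>> step_arm([
  [[-0.2,0.02,-0.22,0,6.0],[-0.2,0.02,-0.23,0,6.0],[-0.14,0.02,-0.24,0,6.0],[-0.05,0.01,-0.1,0,6.0],[0,0,0,0,6.0]],
])

```text
clock: 6.8
tool_pos: [0.5375, -0.2572, 0.1163]
orientation: [-180.0, -0.1, 173.6]
force: [-1.5, -0.6, 5.0]
opening: 0.0698
gripper_force: 30.0
```

Run:
```python
from h import *
shot('wrist','w5.png')
(n,c,p),P,im=platefit('pics/w5.npz'); print(n,c,len(p),np.degrees(np.arccos(n[2]))); o=ctrl.get_obs(); print(o['tool_pos'],o['force'])
```

```text
[-0.82972518  0.09667029  0.54973719] [ 0.51229217 -0.25317333  0.07433289] 4122 56.65101527457448
[ 0.53744559 -0.25716117  0.11636424] [-1.94453637 -0.28311752  4.85804217]
```

```bash
cat >> h.py <<'E'
def tilt(f,az=-6.5):
    z=np.load(f); im=z['im']; P=cloud(z['d'],dict(camera_matrix=z['K'],eye=z['e'],orientation=z['o']))
    S=cv2.cvtColor(im,cv2.COLOR_BGR2HSV)[...,1]; e=np.array(z['e']); tcp=ctrl.get_obs()['tool_pos']
    m=(S<70)&(np.hypot(P[...,0]-tcp[0]+.05,P[...,1]-tcp[1])<.09)&(P[...,2]<tcp[2]+.0)&(P[...,2]>.02); p=P[m]; best=(0,)
    a=np.radians(az)
    for t in np.arange(0,45,.5):
        r=np.radians(t); n=np.array([-np.sin(r)*np.cos(a),-np.sin(r)*np.sin(a),np.cos(r)]); h=p@n
        c,b=np.histogram(h,np.arange(h.min(),h.max()+.002,.002)); 
        if c.max()>best[0]: best=(c.max(),t,b[c.argmax()]+.001,n)
    k=abs(p@best[3]-best[2])<.003; n,c,q=plane(p[k],.002)
    return n,c,len(q),np.degrees(np.arccos(n[2])),P,q,im
E
python3 - <<'E'
from h import *
for f in('w4','w5'): print(tilt(f'pics/{f}.npz')[:4])
cv2.imwrite('pics/w5s.png',cv2.resize(cv2.imread('pics/w5.png'),(480,360)))
E
```

```text
(array([-0.23946708,  0.02732801,  0.97051981]), array([ 0.5110374 , -0.25520872,  0.08863991]), 36341, np.float64(13.946830500259617))
(array([-0.43828554,  0.05056443,  0.8974124 ]), array([ 0.5158042 , -0.25612922,  0.07522138]), 31233, np.float64(26.180003477322654))
```

View pics/w5s.png

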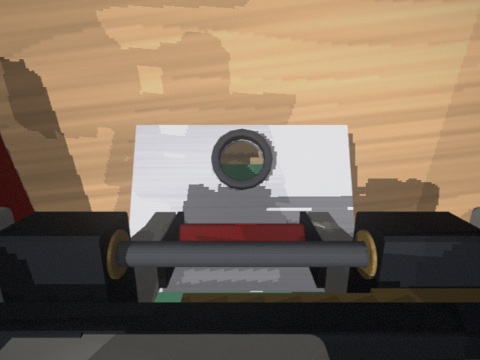

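>>> step_arm([
  [[-0.1,0.01,-0.18,0,6.0],[0,0,0,0,6.0],[0,0,1,0,6.0],[0,0,0.5,0,6.0],[0,0,0,0,6.0]],
])

```text
clock: 7.35
tool_pos: [0.5379, -0.257, 0.1303]
orientation: [180.0, 0.0, 173.6]
force: [-0.4, -0.4, -2.5]
opening: 0.0697
gripper_force: 30.0
```

```bash
cat >> h.py <<'E'
def tframe(f):
    n,c,k,t,P,q,im=tilt(f)
    ex=np.array([n[2],0,-n[0]]); 
    # collar top at 10 mm above plate
    h=(P-c)@n; m=(abs(h-.010)<.0025)&(np.linalg.norm(P-c,axis=2)<.07)
    lab=cv2.connectedComponentsWithStats(m.astype(np.uint8))
    y=np.radians(np.degrees(np.arctan2(n[1],-n[0]))*-1); 
    ey=np.cross(n,[1,0,0]); ey/=np.linalg.norm(ey); ex=np.cross(ey,n)
    # plate rectangle in plane coords
    uv=np.stack([(q-c)@ex,(q-c)@ey],1).astype(np.float32)*1000
    r=cv2.minAreaRect(uv)
    i=1+lab[2][1:,4].argmax(); w=P[lab[1]==i]; cuv=np.stack([(w-c)@ex,(w-c)@ey],1).astype(np.float32)*1000; rc=cv2.minAreaRect(cuv)
    hole=c-.006*n+(ex*rc[0][0]+ey*rc[0][1])/1000
    return dict(n=n,tilt=t,yaw=np.degrees(np.arctan2(-n[1],-n[0])),ncol=len(w),collar=rc,rect=r,hole=hole)
E
python3 - <<'E'
from h import *
shot('wrist','w6.png'); t=tframe('pics/w6.npz')
for k in t: print(k,t[k])
o=ctrl.get_obs(); print(o['tool_pos'],o['orientation'],o['force'])
E
```

```text
n [-0.46829642  0.05359483  0.88194448]
tilt 28.122178638985147
yaw -6.528888907117189
ncol 2274
collar ((-9.972909927368164, 3.7448368072509766), (42.860477447509766, 42.76158905029297), 71.00239562988281)
rect ((15.045032501220703, 0.6192398071289062), (160.9481201171875, 108.04287719726562), 82.86141967773438)
hole [ 0.51125069 -0.25302671  0.07799439]
[ 0.53766976 -0.25691789  0.12988678] [ 1.79982153e+02 -7.33597216e-03  1.73560647e+02] [-0.29625295  0.69701952 -3.53792217]
```

>>> step_arm([
  [[0.7,-0.08,0.4,0,6.0],[0.64,-0.07,0.32,0,6.0],[0.23,-0.03,-0.44,0,6.0],[0.23,-0.03,-0.44,0,6.0],[0,0,0,0,6.0],[0,0,0,0,6.0]],
])

```text
clock: 8.0
tool_pos: [0.5554, -0.2591, 0.1276]
orientation: [180.0, -0.1, 173.6]
force: [0.1, -0.4, -2.7]
opening: 0.0697
gripper_force: 30.0
```

```bash
cat >> h.py <<'E'
def delta(f):
    t=tframe(f); n=np.array([-.4664,.0535,.8829]); ex=np.array([.8772,-.1007,.4695]); ey=np.cross(n,ex)
    dd=t['hole']-np.array([.5425,-.2569,.051]); print('tilt',t['tilt'],t['yaw'],t['collar'][1],t['ncol'],'d(ex,ey,n) mm',np.round(1000*np.array([dd@ex,dd@ey,dd@n]),1),t['hole'])
E
python3 - <<'E'
from h import *
shot('wrist','w7.png'); delta('pics/w7.npz')
o=ctrl.get_obs(); print(o['tool_pos'],o['orientation'],o['force'])
E
```

```text
tilt 28.039645687731316 -6.539444585892722 (43.04418182373047, 42.841217041015625) 2273 d(ex,ey,n) mm [-0.7  0.2 28. ] [ 0.5288578  -0.25509291  0.07538291]
[ 0.55552611 -0.25917332  0.12792985] [-1.79998913e+02 -4.25631877e-02  1.73568394e+02] [ 0.73662358 -0.24174818 -2.76056208]
```

>>> step_arm([
  [[0.06,-0.01,0.03,0,6.0],[0.23,-0.03,-0.44,0,6.0],[0.23,-0.03,-0.44,0,6.0],[0,0,0,0,6.0]],
])

```text
clock: 8.45
tool_pos: [0.5608, -0.2597, 0.1188]
orientation: [180.0, -0.1, 173.6]
force: [0.1, 0.3, -2.3]
opening: 0.0697
gripper_force: 30.0
```

>>> step_arm([
  [[0.23,-0.03,-0.44,0,6.0],[0.23,-0.03,-0.44,0,6.0],[0,0,0,0,6.0]],
])

```text
clock: 8.75
tool_pos: [0.5654, -0.2604, 0.11]
orientation: [180.0, -0.1, 173.6]
force: [0.2, -0.1, -3.3]
opening: 0.0697
gripper_force: 30.0
```

Run:
```python
from h import *
shot('wrist','w8.png'); delta('pics/w8.npz')
o=ctrl.get_obs(); print(o['tool_pos'],o['orientation'],o['force'])
```

```text
tilt 28.061522106987326 -6.535376428410102 (42.98835372924805, 42.763919830322266) 2285 d(ex,ey,n) mm [-0.1  0.1  7.7] [ 0.53885156 -0.25633842  0.05772218]
[ 0.56539529 -0.26043393  0.11035863] [ 1.79995931e+02 -6.13180809e-02  1.73567218e+02] [ 0.08500406 -0.1634579  -3.3900738 ]
```

Going on smoothly, pins inside the holes. Last 8 mm.

>>> step_arm([
  [[0.19,-0.02,-0.36,0,6.0],[0.09,-0.01,-0.18,0,6.0],[0,0,0,0,6.0],[0.05,0,-0.09,0,6.0],[0,0,0,0,6.0]],
])

```text
clock: 9.3
tool_pos: [0.5689, -0.2608, 0.1046]
orientation: [180.0, 0.0, 173.6]
force: [0.2, -0.6, -3.3]
opening: 0.0693
gripper_force: 30.0
```

>>> step_arm([
  [[0.05,0,-0.09,0,6.0],[0,0,0,0,6.0]],
])

```text
clock: 9.5
tool_pos: [0.5694, -0.2608, 0.1037]
orientation: [180.0, 0.0, 173.6]
force: [0.6, -0.4, -4.0]
opening: 0.0704
gripper_force: 30.0
```

Run:
```python
from h import *
shot('wrist','w9.png'); delta('pics/w9.npz')
o=ctrl.get_obs(); print(o['tool_pos'],o['orientation'],o['force'])
```

```text
tilt 28.114253074253735 -6.535847647570156 (42.705909729003906, 42.82065963745117) 2275 d(ex,ey,n) mm [0.5 0.2 0.2] [ 0.54284444 -0.2567149   0.05139142]
[ 0.5693982  -0.26075178  0.10375118] [ 1.79998247e+02 -6.31885688e-04  1.73572881e+02] [-0.15993599  0.10276642 -3.21283283]
```

>>> step_arm([
  [[0.05,0,-0.09,0,6.0],[0,0,0,0,6.0]],
])

```text
clock: 9.75
tool_pos: [0.5696, -0.2608, 0.1036]
orientation: [-180.0, -0.0, 173.6]
force: [-2.8, 1.6, 3.5]
opening: 0.0699
gripper_force: 30.0
```

>>> step_arm([
  [[0.05,0,-0.09,0,6.0],[0,0,0,0,6.0]],
])

```text
clock: 9.95
tool_pos: [0.5696, -0.2608, 0.1035]
orientation: [-180.0, -0.0, 173.6]
force: [-8.6, 3.9, 11.3]
opening: 0.0697
gripper_force: 30.0
```

>>> step_arm([
  [[-0.05,0,0.1,0,6.0],[0,0,0,0,7.5],[0,0,0,0,7.6],[0,0,0,0,7.6]],
])

```text
clock: 10.35
tool_pos: [0.5704, -0.2609, 0.103]
orientation: [-180.0, 0.0, 173.6]
force: [0.9, 0.1, 0.3]
opening: 0.0762
gripper_force: 0.0
```

>>> step_arm([
  [[0,0,0.5,0,7.6],[0,0,1.5,0,7.6],[0,0,3,0,7.6],[0,0,4,0,8.0],[-0.5,3,2,0,8.7],[-0.5,4.5,1,0,8.7],[0,0,0,0,8.7]],
])

```text
clock: 11.05
tool_pos: [0.5607, -0.1826, 0.2259]
orientation: [180.0, 0.3, 173.7]
force: [0.1, -0.5, 1.4]
opening: 0.0866
gripper_force: 0.0
```

Run:
```python
from h import *
shot('scene','scene4.png'); shot('top','top4.png');shot('wrist','w10.png')
a=cv2.resize(cv2.imread('pics/scene4.png')[120:320,180:340],(480,600)); b=cv2.imread('pics/top4.png')[160:290,330:500]; b=cv2.resize(b,(320,245)); w=cv2.resize(cv2.imread('pics/w10.png'),(320,240)); cv2.imwrite('pics/c4.png',np.hstack([a,np.vstack([b,w,np.zeros((115,320,3),np.uint8)])]))
o=ctrl.get_obs(); print(o['tool_pos'],o['orientation'],o['force'])
```

```text
[ 0.5600527  -0.18555894  0.22334844] [-1.79999766e+02  3.69874010e-02  1.73629913e+02] [-0.1677143  -0.41346394 -0.31946188]
```

View pics/c4.png

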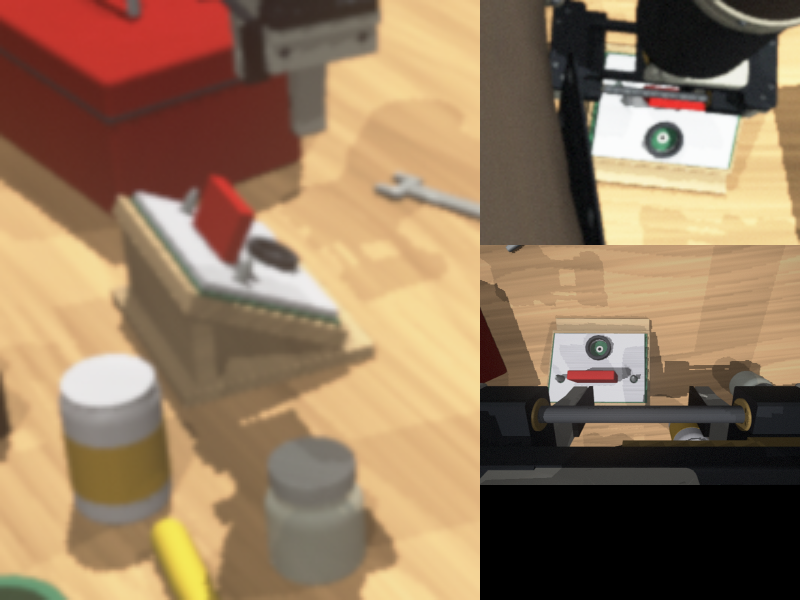

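>>> step_arm([
  [[-0.1,4,0,0.145,8.7],[-0.1,4,0,0.145,8.7],[-0.1,4,0,0.145,8.7],[-0.1,4,0,0.145,8.7],[-0.1,4,0,0.145,8.0],[-0.1,4,0,0.145,7.0],[-0.1,4,0,0.145,6.0],[-0.1,4,0,0.145,5.0],[-0.1,4,0,0.145,4.6],[0,4,0,0.145,4.6]],
])

```text
clock: 12.2
tool_pos: [0.5512, 0.2149, 0.2224]
orientation: [180.0, -0.1, -103.1]
force: [1.8, 0.3, -0.4]
opening: 0.0479
gripper_force: 0.0
```

>>> step_arm([
  [[0,2.5,-2,0.14,4.6],[0,1,-2,0,4.6],[0,0,0,0,4.6]],
])

```text
clock: 12.5
tool_pos: [0.5498, 0.2488, 0.1791]
orientation: [179.7, -0.2, -95.3]
force: [-0.6, -1.4, -0.1]
opening: 0.0461
gripper_force: 0.0
```

Run:
```python
from h import *
o=ctrl.get_obs(); print(o['tool_pos'],o['orientation'],o['joint_pos'],o['opening'])
im,d,i=shot('wrist','w11.png'); P=cloud(d,i); Z=P[...,2]
hsv=cv2.cvtColor(im,cv2.COLOR_BGR2HSV).astype(int)
m=(abs(Z-.049)<.004)&(P[...,1]>.2)&(P[...,1]<.34)
g=np.zeros((140*4,140*4),np.uint8)
p=P[m]; xy=p[:,:2]; ok=m
from scipy.optimize import least_squares
for nm,c0 in dict(brass=(.551,.250),b=(.5515,.281),c=(.582,.280),a=(.5535,.3115)).items():
    k=np.hypot(*(xy-c0).T)<.019
    if k.sum()>50:
        cc,r=cv2.minEnclosingCircle((xy[k]*1000).astype(np.float32)); print(nm,k.sum(),xy[k].mean(0),np.round(cc,1),r)
cv2.imwrite('pics/w11s.png',cv2.resize(im,(480,360)))
```

```text
[0.54978695 0.24882777 0.1790753 ] [179.723449    -0.23968965 -95.33331197] [ 4.28519302e+01  1.60665356e+01 -1.22126501e+01 -5.24077216e-02
 -6.20838485e+01 -4.81611377e+01] 0.04606029005547194
brass 1105 [0.54892417 0.25131553] [549.7 252.7] 16.698566436767578
b 1201 [0.55155554 0.28085157] [551.5 281. ] 18.93109893798828
c 1005 [0.57998077 0.27932622] [579. 280.] 16.014474868774414
a 982 [0.55149391 0.31006221] [551.9 309.5] 17.328229904174805
```

View pics/w11s.png

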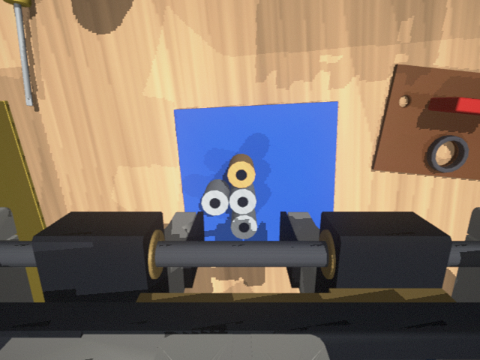

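>>> step_arm([
  [[0,0.2,-4,0,4.6],[0,0,-4,0,4.6],[0,0,-3,0,4.6],[0,0,0,0,4.6],[0,0,0,0,4.6]],
])

```text
clock: 13.05
tool_pos: [0.552, 0.2506, 0.0741]
orientation: [-180.0, -0.0, -95.4]
force: [-0.3, 0.3, 1.3]
opening: 0.0459
gripper_force: 0.0
```

>>> step_arm([
  [[0,0,-2,0,4.6],[0,0,-2,0,4.6],[0,0,-1.5,0,4.6],[0,0,0,0,4.6],[0,0,0,0,4.6]],
])

```text
clock: 13.55
tool_pos: [0.5523, 0.2518, 0.0201]
orientation: [-179.9, 0.1, -95.3]
force: [0.7, 0.7, 0.0]
opening: 0.0457
gripper_force: 0.0
```

>>> step_arm([
  [[-0.15,-0.05,-0.5,0,4.6],[0,0,0,0,4.6],[0,0,0,0,2.6],[0,0,0,0,2.6],[0,0,0,0,2.6],[0,0,0,0,2.6],[0,0,0,0,2.6]],
])

```text
clock: 14.25
tool_pos: [0.5496, 0.2509, 0.0133]
orientation: [-180.0, 0.0, -95.3]
force: [-0.5, -0.2, 3.4]
opening: 0.0298
gripper_force: 30.0
```

>>> step_arm([
  [[-0.2,-0.05,-0.04,0,2.6],[-0.5,-0.1,0,0,2.6],[-0.8,-0.15,0,0,2.6],[-0.8,-0.15,0,0,2.6],[-0.8,-0.15,0,0,2.6],[-0.8,-0.15,0,0,2.6],[-0.8,-0.15,0,0,2.6],[-0.8,-0.15,0,0,2.6],[-0.5,-0.1,0,0,2.6],[0,0,0,0,2.6]],
])

```text
clock: 15.25
tool_pos: [0.4887, 0.2395, 0.0132]
orientation: [-180.0, 0.1, -95.3]
force: [-1.5, 1.9, 9.0]
opening: 0.0296
gripper_force: 30.0
```

>>> step_arm([
  [[0,0,0,0,3.6],[0,0,0,0,3.8],[0,0,0,0,3.8],[0,0,0.7,0,3.8],[0,0,0.7,0,3.8],[0,0,0,0,3.8]],
])

```text
clock: 15.85
tool_pos: [0.49, 0.2397, 0.0278]
orientation: [-179.9, 0.1, -95.3]
force: [0.5, -0.1, -0.1]
opening: 0.0381
gripper_force: 0.0
```

Run:
```python
from h import *
o=ctrl.get_obs(); print(o['tool_pos'],o['orientation'],o['opening'])
im,d,i=shot('top','top5.png'); P=cloud(d,i); m=(abs(P[...,2]-.049)<.004); xy=P[m][:,:2]
for nm,c0 in dict(b=(.5515,.281),c=(.582,.280),a=(.5535,.3115)).items():
    k=np.hypot(*(xy-c0).T)<.019; print(nm,k.sum(),xy[k].mean(0) if k.any() else '')
b=cv2.resize(im[170:310,110:330],(440,280)); w,_,_=shot('wrist','w12.png'); cv2.imwrite('pics/c5.png',np.vstack([b,cv2.resize(w,(440,330))])[:600])
```

```text
[0.48996141 0.2396984  0.0277717 ] [-1.79930349e+02  7.39931176e-02 -9.53218101e+01] 0.03807911174552102
b 0 
c 0 
a 0
```

View pics/c5.png

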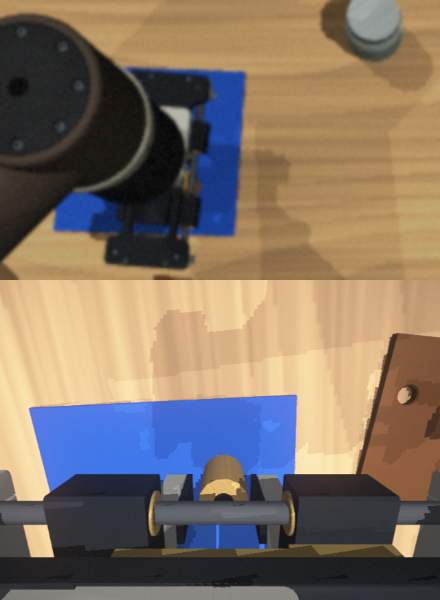

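Run:
```python
from h import *
for f in('top1','w11','w12'):
    z=np.load(f'pics/{f}.npz') if f!='w12' else np.load('pics/w12.npz'); im=z['im']; P=cloud(z['d'],dict(camera_matrix=z['K'],eye=z['e'],orientation=z['o']))
    h=cv2.cvtColor(im,cv2.COLOR_BGR2HSV).astype(int); m=(h[...,0]>100)&(h[...,0]<130)&(h[...,1]>120)&(abs(P[...,2]-.003)<.006)
    p=P[m]; p=p[(p[:,0]>.42)&(p[:,0]<.64)&(p[:,1]>.15)&(p[:,1]<.4)]
    xs=np.arange(.45,.62,.005); e=np.array([[x,np.percentile(p[abs(p[:,0]-x)<.0025][:,1],0.5)] for x in xs if (abs(p[:,0]-x)<.0025).sum()>20])
    print(f,len(e),np.polyfit(e[:,0]-.5,e[:,1],1), np.median(p[:,2]))
h0=np.load('pics/top1.npz'); P=cloud(h0['d'],dict(camera_matrix=h0['K'],eye=h0['e'],orientation=h0['o']))
q=P[(P[...,2]>.01)&(P[...,0]>.35)&(P[...,0]<.65)&(P[...,1]>.08)&(P[...,1]<.2)]; print('obst',q.mean(0) if len(q) else 0,len(q), q.min(0) if len(q) else 0,q.max(0) if len(q) else 0)
```

```text
top1 34 [-0.04279781  0.18532421] 0.0033844059016678862
w11 34 [-0.04540583  0.18459328] 0.0029164155530387315
w12 34 [-0.04486206  0.18409388] 0.0029379959706082176
obst [0.36161563 0.17215392 0.01085334] 3 [0.35299534 0.16780602 0.01033727] [0.37246109 0.17875934 0.01159871]
```

>>> step_arm([
  [[0,0,0.2,0,3.8],[0,0,0,0,3.8],[0,0,0,0,2.6],[0,0,0,0,2.6],[0,0,0,0,2.6],[0,0,0,0,2.6]],
])

```text
clock: 16.55
tool_pos: [0.4892, 0.2392, 0.0284]
orientation: [180.0, -0.0, -95.3]
force: [-0.7, -0.5, -0.7]
opening: 0.0296
gripper_force: 30.0
```

>>> step_arm([
  [[0,0,0.5,0,2.6],[0,0,1,0,2.6],[0,-2.5,0.5,0.05,2.6],[0,-3,0,0,2.6],[0,-2.1,0,0,2.6],[0,0,-1.2,0,2.6],[0,0,-0.6,0,2.6],[0,0,-0.2,0,2.6],[0,0,0,0,2.6]],
])

```text
clock: 17.45
tool_pos: [0.4894, 0.1637, 0.0282]
orientation: [180.0, -0.0, -92.4]
force: [0.6, 0.6, -1.3]
opening: 0.0292
gripper_force: 30.0
```

>>> step_arm([
  [[0,0,-0.2,0,2.6],[0,0,0,0,2.6]],
])

```text
clock: 17.65
tool_pos: [0.4894, 0.1637, 0.0265]
orientation: [180.0, -0.0, -92.4]
force: [0.4, -0.0, -1.6]
opening: 0.0292
gripper_force: 30.0
```

>>> step_arm([
  [[0,0,-0.1,0,2.6],[0,0.3,0,0,2.6],[0,0.3,0,0,2.6],[0,0,0,0,2.6]],
])

```text
clock: 18.05
tool_pos: [0.4894, 0.169, 0.0257]
orientation: [180.0, -0.1, -92.4]
force: [1.1, -3.9, 0.1]
opening: 0.0287
gripper_force: 30.0
```

>>> step_arm([
  [[0,0.25,0.08,0,2.6],[0,0.25,0.08,0,2.6],[0,0,0,0,2.6]],
])

```text
clock: 18.35
tool_pos: [0.4889, 0.173, 0.0269]
orientation: [179.9, -0.1, -92.5]
force: [1.7, -6.6, -0.9]
opening: 0.0292
gripper_force: 30.0
```

>>> step_arm([
  [[0,0.25,0.05,0,2.6],[0,0.25,0.05,0,2.6],[0,0,0,0,2.6]],
])

```text
clock: 18.65
tool_pos: [0.4888, 0.1778, 0.0279]
orientation: [179.9, -0.1, -92.5]
force: [1.3, -7.3, -0.6]
opening: 0.0294
gripper_force: 30.0
```

```bash
cat >> h.py <<'E'
def brass(f):
    z=np.load(f); im=z['im']; P=cloud(z['d'],dict(camera_matrix=z['K'],eye=z['e'],orientation=z['o'])); t=ctrl.get_obs()['tool_pos']
    h=cv2.cvtColor(im,cv2.COLOR_BGR2HSV).astype(int); m=(h[...,0]>10)&(h[...,0]<32)&(h[...,1]>70)&(np.linalg.norm(P-(t+[0,0,.005]),axis=2)<.04)&(P[...,2]>.006)
    p=P[m]; 
    # normals from depth gradient
    gx=np.gradient(P,axis=1); gy=np.gradient(P,axis=0); N=np.cross(gy,gx); N/=np.linalg.norm(N,axis=2,keepdims=True)+1e-12; n=N[m]; n*=np.sign(n@(np.array(z['e'])-t))[:,None]
    # axis fit: minimise residual of points either on side (r=15 mm) or top plane
    from scipy.optimize import least_squares
    def res(q,t=t):
        a=np.array([q[0],q[1],1]); a/=np.linalg.norm(a); c=t+q[2:5]; d=p-c; s=d@a; r=np.linalg.norm(d-s[:,None]*a,axis=1)
        side=r-.015; return np.where(abs(side)<abs(s),side,s)
    best=None
    for l in (0,.3,.6):
      for dx,dy in((0,1),(0,-1),(1,0),(-1,0)):
        q=least_squares(res,[l*dx,l*dy,0,0,.02],loss='soft_l1',f_scale=.001)
        if best is None or q.cost<best.cost: best=q
    a=np.array([best.x[0],best.x[1],1]); a/=np.linalg.norm(a)
    print('brass n',len(p),'axis',a.round(3),'tilt',np.degrees(np.arccos(a[2])).round(1),'az',np.degrees(np.arctan2(a[1],a[0])).round(1),'topcentre',t+best.x[2:5],'rms',np.sqrt(np.mean(best.fun**2)))
    return a,t+best.x[2:5]
E
python3 - <<'E'
from h import *
shot('wrist','w13.png'); brass('pics/w13.npz'); o=ctrl.get_obs(); print(o['tool_pos'],o['force'])
E
```

```text
brass n 5006 axis [-0.004  0.201  0.98 ] tilt 11.6 az 91.2 topcentre [0.48768876 0.17929576 0.04824184] rms 0.0009474556574127812
[0.48879125 0.17777823 0.02793881] [ 2.48617918 -6.38370261 -0.26284633]
```

>>> step_arm([
  [[0,0.3,0.04,0,2.6],[0,0.3,0.02,0,2.6],[0,0.3,0,0,2.6],[0,0.2,0,0,2.6],[0,0,0,0,2.6]],
])

```text
clock: 19.2
tool_pos: [0.489, 0.1889, 0.0286]
orientation: [179.9, -0.1, -92.5]
force: [2.3, -7.6, 0.5]
opening: 0.0292
gripper_force: 30.0
```

Run:
```python
from h import *
shot('wrist','w14.png'); brass('pics/w14.npz'); o=ctrl.get_obs(); print(o['tool_pos'],o['force'])
```

```text
brass n 5762 axis [0.01  0.433 0.901] tilt 25.7 az 88.6 topcentre [0.48801652 0.19072598 0.04808587] rms 0.0003842243016524235
[0.48894228 0.18888211 0.02865747] [ 1.89855088 -7.26368609  0.19693978]
```

>>> step_arm([
  [[0,0.2,0.02,0,2.6],[0,0,0,0,2.6],[0,-0.1,0.5,0,2.6],[0,0,2,0,2.6],[0,0,4,0,2.6],[0,0,4,0,2.6],[0,-1,4,0.05,2.6],[0,-3,2,0.12,2.6],[0.2,-4,0,0.14,2.6],[0.2,-4,0,0.14,2.6]],
])

```text
clock: 20.25
tool_pos: [0.4937, 0.071, 0.1954]
orientation: [-179.8, 0.1, -66.3]
force: [1.0, -0.2, -1.6]
opening: 0.0293
gripper_force: 30.0
```

>>> step_arm([
  [[0.2,-4,0,0.14,2.6],[0.2,-4,0,0.14,2.6],[0.2,-4,0,0.14,2.6],[0.2,-4,0,0.14,2.6],[0.2,-4,0,0.14,2.6],[0.2,-4,0,0.14,2.6],[0.1,-4,0,0.13,2.6],[0,-3,0,0.06,2.6],[0,-1,0,0,2.6],[0,0,0,0,2.6]],
])

```text
clock: 21.25
tool_pos: [0.5062, -0.2472, 0.1938]
orientation: [-180.0, -0.0, -8.4]
force: [-0.5, 0.0, -1.6]
opening: 0.0294
gripper_force: 30.0
```

```bash
cat >> h.py <<'E'
def bdelta(f):
    a,tc=brass(f); n=np.array([-.4664,.0535,.8829]); ex=np.array([.8772,-.1007,.4695]); ey=np.cross(n,ex); b=tc-.046*a-np.array([.5425,-.2569,.051])
    print('base d(ex,ey,n) mm',(1000*np.array([b@ex,b@ey,b@n])).round(1),'axis in face',(a@np.stack([ex,ey,n],1)).round(3))
    o=ctrl.get_obs(); print(o['tool_pos'],o['orientation'],o['force'])
E
python3 - <<'E'
from h import *
shot('wrist','w15.png'); bdelta('pics/w15.npz')
E
```

```text
brass n 6480 axis [-0.428  0.056  0.902] tilt 25.6 az 172.6 topcentre [ 0.50491457 -0.24636277  0.21327266] rms 0.0011909125025180594
base d(ex,ey,n) mm [ 40.2   5.9 115.4] axis in face [0.042 0.006 0.999]
[ 0.50628095 -0.24628017  0.19383453] [-1.79975812e+02 -2.12842561e-03 -8.31759192e+00] [-0.16590465  0.59996003 -1.15613048]
```

>>> step_arm([
  [[0.2,-0.4,-3,0.03,2.6],[0.17,-0.24,-3,0,2.6],[0,0,-2.4,0,2.6],[0,0,-1,0,2.6],[0,0,0,0,2.6],[0,0,0,0,2.6]],
])

```text
clock: 21.9
tool_pos: [0.511, -0.2522, 0.1011]
orientation: [180.0, -0.1, -6.4]
force: [-0.3, 0.2, -1.0]
opening: 0.0297
gripper_force: 30.0
```

Run:
```python
from h import *
im,_,_=shot('wrist','w16.png'); bdelta('pics/w16.npz'); s,_,_=shot('scene','scene6.png')
cv2.imwrite('pics/c6.png',np.hstack([im[100:400,170:470],cv2.resize(s[130:330,180:380],(300,300))]))
```

```text
brass n 6171 axis [-0.433  0.044  0.9  ] tilt 25.8 az 174.2 topcentre [ 0.50956129 -0.25127187  0.12051875] rms 0.0009568370547007583
base d(ex,ey,n) mm [ 1.4  2.1 31.1] axis in face [ 0.038 -0.005  0.999]
[ 0.51120792 -0.25237806  0.10146514] [ 1.79980209e+02 -1.30514373e-01 -6.41601625e+00] [ 1.0259519   0.01886032 -1.52700089]
```

View pics/c6.png

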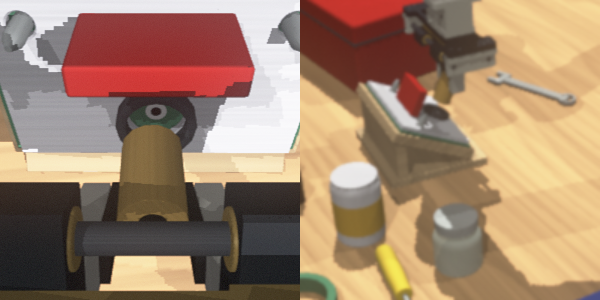

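```bash
cat >> h.py <<'E'
def ring(f):
    from scipy.optimize import least_squares
    z=np.load(f); P=cloud(z['d'],dict(camera_matrix=z['K'],eye=z['e'],orientation=z['o']))
    n=np.array([-.4664,.0535,.8829]); ex=np.array([.8772,-.1007,.4695]); ey=np.cross(n,ex); S=P-np.array([.5425,-.2569,.051]); q=S@np.stack([ex,ey,n],1)*1000
    pl=(abs(q[...,2]-6)<4)&(np.hypot(q[...,0],q[...,1])<70)&(np.hypot(q[...,0],q[...,1])>26); h0=np.median(q[...,2][pl])
    hsv=cv2.cvtColor(z['im'],cv2.COLOR_BGR2HSV)
    m=(abs(q[...,2]-h0-10)<1.5)&(np.hypot(q[...,0],q[...,1])<27)&(hsv[...,2]<110)&(hsv[...,1]<110); w=q[m][:,:2]
    def res(c): r=np.hypot(*(w-c).T); return np.maximum(r-22,0)+np.maximum(16.25-r,0)
    b=min((least_squares(res,[i,j],loss='soft_l1') for i in(-2,0,2) for j in(-2,0,2)),key=lambda s:s.cost)
    print('plate h',h0,'ring n',len(w),'centre',b.x.round(2),'cost',b.cost/len(w),'span',np.percentile(w,[1,99],axis=0).round(1))
E
python3 - <<'E'
from h import *
ring('pics/w16.npz'); ring('pics/w10.npz')
E
```

```text
plate h 6.073189401820867 ring n 1225 centre [ 0.3  -0.22] cost 0.0006825997336972643 span [[-11.9 -21. ]
 [ 21.   20.5]]
plate h 6.033170055935595 ring n 802 centre [0.62 0.81] cost 0.0007278233309430575 span [[-19.8 -20.1]
 [ 21.3  21.3]]
```

>>> step_arm([
  [[-0.1,-0.19,-0.04,0,2.6],[0.3,-0.03,-0.57,0,2.6],[0.26,-0.03,-0.5,0,2.6],[0,0,0,0,2.6],[0,0,0,0,2.6]],
])

```text
clock: 22.5
tool_pos: [0.5145, -0.2551, 0.0884]
orientation: [180.0, 0.1, -6.5]
force: [-0.1, 0.1, -2.0]
opening: 0.0292
gripper_force: 30.0
```

Run:
```python
from h import *
shot('wrist','w17.png'); bdelta('pics/w17.npz'); ring('pics/w17.npz')
```

```text
brass n 6053 axis [-0.431  0.043  0.901] tilt 25.7 az 174.3 topcentre [ 0.51313436 -0.25423175  0.10784149] rms 0.0007612001129653594
base d(ex,ey,n) mm [-1.2 -0.4 18.1] axis in face [ 0.04  -0.006  0.999]
[ 0.51458372 -0.25511916  0.08861844] [ 1.79999178e+02  3.05976746e-02 -6.46609852e+00] [-0.71483508 -0.0957294  -1.30274594]
plate h 6.07462981849701 ring n 1123 centre [-0.28 -0.41] cost 0.005285578651531597 span [[-10.5 -20.9]
 [ 19.   20.6]]
```

>>> step_arm([
  [[0.11,-0.01,0.05,0,2.6],[0.09,-0.01,-0.18,0,2.6],[0.09,-0.01,-0.18,0,2.6],[0,0,0,0,2.6]],
])

```text
clock: 22.95
tool_pos: [0.5175, -0.2553, 0.0854]
orientation: [-180.0, 0.0, -6.5]
force: [-0.2, -0.4, -0.9]
opening: 0.0293
gripper_force: 30.0
```

>>> step_arm([
  [[0.09,-0.01,-0.18,0,2.6],[0.09,-0.01,-0.18,0,2.6],[0,0,0,0,2.6]],
])

```text
clock: 23.25
tool_pos: [0.5193, -0.2556, 0.0818]
orientation: [-180.0, 0.0, -6.5]
force: [1.0, 0.8, -1.3]
opening: 0.0289
gripper_force: 30.0
```

>>> step_arm([
  [[0.09,-0.01,-0.18,0,2.6],[0.09,-0.01,-0.18,0,2.6],[0,0,0,0,2.6]],
])

```text
clock: 23.55
tool_pos: [0.5211, -0.2558, 0.0782]
orientation: [-180.0, 0.0, -6.5]
force: [0.2, 0.1, -1.9]
opening: 0.0292
gripper_force: 30.0
```

>>> step_arm([
  [[0.09,-0.01,-0.18,0,2.6],[0.09,-0.01,-0.18,0,2.6],[0,0,0,0,2.6]],
])

```text
clock: 23.85
tool_pos: [0.5229, -0.256, 0.0746]
orientation: [-180.0, 0.0, -6.5]
force: [0.0, 0.4, -0.8]
opening: 0.0295
gripper_force: 30.0
```

Run:
```python
from h import *
shot('wrist','w18.png'); bdelta('pics/w18.npz')
```

```text
brass n 4777 axis [-0.433  0.041  0.901] tilt 25.8 az 174.6 topcentre [ 0.52148661 -0.25513092  0.09399483] rms 0.0004475198158859536
base d(ex,ey,n) mm [-0.2 -0.2  1.9] axis in face [ 0.039 -0.009  0.999]
[ 0.52294037 -0.25596143  0.07480878] [-1.79997797e+02  1.35619362e-02 -6.46285749e+00] [ 0.0942677   0.18255929 -1.52031879]
```

Nearly home (1.9 mm left, centred); press gently to contact so it squares up.

>>> step_arm([
  [[0.07,-0.01,-0.14,0,2.6],[0.03,0,-0.06,0,2.6],[0,0,0,0,2.6]],
])

```text
clock: 24.2
tool_pos: [0.5237, -0.2561, 0.0733]
orientation: [180.0, 0.0, -6.5]
force: [-3.3, 1.5, 3.8]
opening: 0.0291
gripper_force: 30.0
```

>>> step_arm([
  [[0.04,0,-0.09,0,2.6],[0,0,0,0,2.6]],
])

```text
clock: 24.4
tool_pos: [0.5235, -0.2561, 0.0731]
orientation: [180.0, 0.1, -6.4]
force: [-7.7, 3.2, 11.0]
opening: 0.0292
gripper_force: 30.0
```

>>> step_arm([
  [[-0.03,0,-0.06,0,2.6],[0,0,0,0,2.6]],
])

```text
clock: 24.6
tool_pos: [0.5234, -0.2561, 0.0729]
orientation: [180.0, 0.0, -6.4]
force: [-7.2, 3.7, 13.9]
opening: 0.0293
gripper_force: 30.0
```

Run:
```python
from h import *
shot('wrist','w19.png'); bdelta('pics/w19.npz')
```

```text
brass n 4632 axis [-0.449  0.042  0.893] tilt 26.8 az 174.6 topcentre [ 0.52174284 -0.25526102  0.09225391] rms 0.0004860037491859504
base d(ex,ey,n) mm [ 0.  -0.3  0.2] axis in face [ 0.021 -0.009  1.   ]
[ 0.52337755 -0.25611121  0.07287746] [ 1.79981525e+02  3.03491070e-02 -6.43961760e+00] [-8.56798861  3.70651698 14.16271885]
```

>>> step_arm([
  [[0,0,0.08,0,2.6],[0,0,0,0,3.4],[0,0,0,0,3.8],[0,0,0,0,4.2],[0,0,0,0,4.2]],
])

```text
clock: 25.15
tool_pos: [0.5242, -0.2561, 0.0721]
orientation: [180.0, 0.0, -6.5]
force: [0.3, 0.5, -0.4]
opening: 0.0414
gripper_force: 0.0
```

Run:
```python
from h import *
shot('wrist','w20.png'); bdelta('pics/w20.npz')
```

```text
brass n 4482 axis [-0.478  0.052  0.877] tilt 28.8 az 173.9 topcentre [ 0.51980665 -0.25471629  0.09125035] rms 0.0012535549645654907
base d(ex,ey,n) mm [-0.6 -0.3  0.2] axis in face [-0.013 -0.003  1.   ]
[ 0.52414469 -0.25608699  0.07210238] [-1.79999735e+02  3.56180092e-03 -6.46318514e+00] [-0.25596156  0.41629675 -0.83994361]
```

>>> step_arm([
  [[0,0,0.5,0,4.4],[0,0,1,0,4.4],[0,0,3,0,4.4],[0,0,4,0,4.4],[0,0,4,0,5],[0,3,2,0,6],[0,3,0,0,6],[0,0,0,0,6]],
])

```text
clock: 26.0
tool_pos: [0.5245, -0.1939, 0.2196]
orientation: [-180.0, -0.2, -6.4]
force: [0.2, 0.2, 0.4]
opening: 0.0596
gripper_force: 0.0
```

Run:
```python
from h import *
im,d,i=shot('wrist','w21.png'); s,_,_=shot('scene','scene7.png'); t,_,_=shot('top','top7.png')
z=np.load('pics/w21.npz'); P=cloud(d,i); n=np.array([-.4664,.0535,.8829]); ex=np.array([.8772,-.1007,.4695]); ey=np.cross(n,ex)
q=(P-np.array([.5425,-.2569,.051]))@np.stack([ex,ey,n],1)*1000
m=(np.hypot(q[...,0],q[...,1])<13)&(q[...,2]>38)&(q[...,2]<56); w=q[m]; A=np.c_[w[:,:2],np.ones(len(w))]; print('bush top: slope x,y, h at centre',len(w),np.linalg.lstsq(A,w[:,2],rcond=None)[0].round(3))
m=(abs(q[...,2]-46)<3)&(np.hypot(q[...,0],q[...,1])<25); print('top centre',(cv2.minEnclosingCircle(q[m][:,:2].astype(np.float32))),np.median(q[m],0))
ring('pics/w21.npz'); o=ctrl.get_obs(); print(o['tool_pos'],o['force'],o['clock'])
cv2.imwrite('pics/c7.png',np.hstack([cv2.resize(im,(400,300)),cv2.resize(s[130:430,180:480],(300,300))]))
```

```text
bush top: slope x,y, h at centre 644 [ 4.0000e-03 -2.0000e-03  4.6126e+01]
top centre ((0.126576766371727, -0.0573665127158165), 15.383021354675293) [1.92936031e+00 3.60417565e-02 4.59916979e+01]
plate h 6.036754930459384 ring n 512 centre [-0.28 -0.91] cost 0.030975381000548592 span [[-14.6 -19.9]
 [ 21.7  20.6]]
[ 0.52412432 -0.19610744  0.21789644] [-0.66132293  0.31268212  0.33683966] 26.15
```

View pics/c7.png

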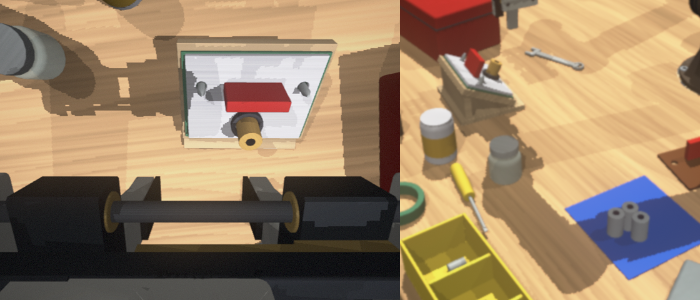

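The brass bush is fully home: its top is 46.1 mm above the face and square to the slope. The template is flush, and the steel bushes are standing where they were. Handing in.

```bash
python3 -c "
from plant import close_job; print(close_job())"
```

```text
the job is handed in; nothing more can be done
None
```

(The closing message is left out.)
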